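# Line up culture jars by size on the bench strip

### The arm

A 6-joint arm with a two-finger parallel gripper is mounted at the origin on the work surface. World frame = base frame: x ahead of the robot, y to its left, z up, the work surface at z = 0. Lengths are in m, angles in rad, forces in N, time in s.
With the tool pointing down it reaches from about 0.25 to 0.775 m from the base axis. Payload 4 kg.
Tool frame: the origin (TCP) lies at the centre of the arm's flange, where the gripper is bolted on; the fingertips stand 199 mm ahead of it and the grasp point (between the pads) lies 180 mm ahead of it (robot.tcp_to_tips is the distance from the TCP to the fingertips, in m); z points along the fingers, y is the line along which they close (so a half turn about z gives the same grasp; the last joint's range is limited). The gripper opens to 94 mm and grips with 3 to 60 N. Pads are 16 mm wide; open, the fingers measure 119 mm over their backs; the gripper's body (75 mm by 177 mm) begins 78 mm behind the grasp point.
Start: joints at [-1.365, 0.087, 1.371, -0, 1.684, -0.103], TCP at [0.167, -0.524, 0.405] pointing down, gripper open.
Joint ranges: [-3.1, 3.1], [-0.76, 2.03], [0.27, 2.55], [-1.08, 4.22], [0.17, 2.65], [-2.57, 2.57]. Speed limits (rad/s): [2.79, 2.79, 3.14, 3.14, 3.14, 3.14].

### API

Orientations are given as [roll, pitch, yaw] about the fixed x, y, z axes, in that order (R = Rz(yaw) Ry(pitch) Rx(roll)).
In Python, from bench import telemetry, snapshot, ticket, robot gives the robot as it stands.
- The arm moves only by the tool apply_moves, never from a script. Its argument "moves" is a list that holds one entry, the list of rows, each a list of 5 numbers: the shift along the tool's x, y, z in units of 50 mm (1.0 is 50 mm), then the turn about the tool's z in units of 10 degrees (1.0 is 10 degrees), then the closure, from 0 (fully open) to 1 (shut). A call has 1 to 10 rows; each row is the pose to reach, as a shift and turn from the pose commanded when the call began, along the tool's axes at that moment; what a row does not reach only later rows make up. A row lasts 1/8 s, in which the tool goes at most 62.5 mm and 10.7 degrees, less where a joint would pass 70% of its speed; a pose out of reach is approached as far as the arm can. A call with a gripper value outside its range is refused whole. The fingers move at their own pace and stop on an object; the grip force is fixed at half the most. Time passes only in rows, so rows that repeat a pose let the fingers close. It gives the time, the measured TCP pose, the force, the opening and the grip force at its end, in the units of the state.
- telemetry.get_obs(): the state, without advancing time (a new reading comes with each control period).
- snapshot(name): name is "scene" or "top" or "wrist"; returns a dict with "image" (480x640x3 uint8, red, green, blue), "fovy" (degrees; the focal length in pixels is half the picture's height over the tangent of half this angle, whatever the lens; pixels are square), "cx", "cy" (the principal point, pixels), "R" (3x3) and "t" (3): a world point X has camera coordinates R X + t. Camera axes: x right, y down, z forward; pixel columns grow to the right and rows downward; lengths in m; the calibration is good to about 2 mm. A picture is of the moment at which its call begins. There is no depth.
- ticket.close_job(): hands the job in; it is judged then, once.
The state is a dict: "time": time; "joint_positions": joint angles; "qvel": joint speeds; "joint_torque": joint torques, N m; "tool_pos": TCP position; "ee_rot": TCP orientation; "wrist_force": force on the tool from outside, world axes, zero at the start; "wrist_torque": the same for the moment, N m; "width": finger opening in m; "finger_force": force on a finger pad.
Only numpy, scipy, OpenCV 4.12 (cv2) and the standard library are available. Lean on these libraries where they do the work, as an engineer would, in place of code of your own. Each camera call takes 0.05 s, during which the arm holds its last target. There are 200 camera calls.

### The job

Line the four white-lidded culture jars that stand about the bench up by size on the raised white strip, one jar standing centred on each round pad: the largest on the pad next to the upright end plate, then getting smaller one by one to the smallest at the other end. Keep the jars upright, leave the steel forceps pot where it stands, and let go of everything at the end.

Things in the scene. Friction and masses are not known exactly. Their poses are not given: they have to be found in the camera images.
- jar_s: the smallest of four closed glass culture jars with flat white screw lids; upright cylinder, 62 mm tall, lid 44 mm across and 16 mm deep, glass below it 40 mm across; about 90 g. Origin: centre of its underside; z up. Round, so its yaw means nothing. Starts standing on the bench.
- jar_m: the second smallest of four closed glass culture jars with flat white screw lids; upright cylinder, 80 mm tall, lid 50 mm across and 16 mm deep, glass below it 46 mm across; about 130 g. Origin: centre of its underside; z up. Round, so its yaw means nothing. Starts standing on the bench.
- jar_l: the second largest of four closed glass culture jars with flat white screw lids; upright cylinder, 98 mm tall, lid 56 mm across and 16 mm deep, glass below it 52 mm across; about 180 g. Origin: centre of its underside; z up. Round, so its yaw means nothing. Starts standing on the bench.
- jar_xl: the largest of four closed glass culture jars with flat white screw lids; upright cylinder, 116 mm tall, lid 62 mm across and 16 mm deep, glass below it 58 mm across; about 240 g. Origin: centre of its underside; z up. Round, so its yaw means nothing. Starts standing on the bench.
- pad_a: dark round rubber pad, 66 mm across, 2 mm thick, fixed on top of the white strip; one end of the row. The four pads lie in one straight row, a, b, c, d, 80 mm apart. Origin: centre of its underside (the strip's top, 20 to 40 mm above the bench, different each time); the jar stands 2 mm above it. y axis: along the row, from d towards a; x axis: across the strip.
- pad_b: dark round rubber pad, 66 mm across, 2 mm thick, fixed on top of the white strip; next to pad a. The four pads lie in one straight row, a, b, c, d, 80 mm apart. Origin: centre of its underside (the strip's top, 20 to 40 mm above the bench, different each time); the jar stands 2 mm above it. y axis: along the row, from d towards a; x axis: across the strip.
- pad_c: dark round rubber pad, 66 mm across, 2 mm thick, fixed on top of the white strip; next to pad d. The four pads lie in one straight row, a, b, c, d, 80 mm apart. Origin: centre of its underside (the strip's top, 20 to 40 mm above the bench, different each time); the jar stands 2 mm above it. y axis: along the row, from d towards a; x axis: across the strip.
- pad_d: dark round rubber pad, 66 mm across, 2 mm thick, fixed on top of the white strip; the other end of the row. The four pads lie in one straight row, a, b, c, d, 80 mm apart. Origin: centre of its underside (the strip's top, 20 to 40 mm above the bench, different each time); the jar stands 2 mm above it. y axis: along the row, from d towards a; x axis: across the strip.
- end_plate: upright dark steel plate, 80 mm wide across the strip, 10 mm thick, 40 mm high, fixed on top of the white strip (90 mm wide, 360 mm long) at one end of the row, 50 mm beyond the centre of the end pad; at which end, pad a's or pad d's, differs from start to start. The other end has only a steel lip 4 mm high. Origin: centre of its underside, on the strip's top.
- forceps_pot: steel pot, 52 mm across and 70 mm high, with forceps sticking up to 130 mm; stands loose among the jars and must not be moved. Origin: centre of its underside, z up. A stack of three dishes, 90 mm across and 45 mm high in all and not listed, also stands among the jars; every two of these things are at least 100 mm apart centre to centre at the start.
There are look-alikes about, which are no part of the job. Leave any orange look-alike of the jar_xl alone.

How it is judged:
At the end, for the whole second after the job is handed in: Each jar stands upright (within 0.08 rad) and at rest on its own pad, its centre within 12 mm of the pad's centre and its underside on the pad (within 5 mm): the largest on the pad next to the end plate, then the second largest, the second smallest, and the smallest at the other end (((horizontal distance between end_plate and pad_d below 0.1 m and horizontal distance between jar_s and pad_a below 0.012 m and z of jar_s in the frame of pad_a between -0.003 and 0.006 m and horizontal distance between jar_m and pad_b below 0.012 m and z of jar_m in the frame of pad_b between -0.003 and 0.006 m and horizontal distance between jar_l and pad_c below 0.012 m and z of jar_l in the frame of pad_c between -0.003 and 0.006 m and horizontal distance between jar_xl and pad_d below 0.012 m and z of jar_xl in the frame of pad_d between -0.003 and 0.006 m) or (horizontal distance between end_plate and pad_a below 0.1 m and horizontal distance between jar_s and pad_d below 0.012 m and z of jar_s in the frame of pad_d between -0.003 and 0.006 m and horizontal distance between jar_m and pad_c below 0.012 m and z of jar_m in the frame of pad_c between -0.003 and 0.006 m and horizontal distance between jar_l and pad_b below 0.012 m and z of jar_l in the frame of pad_b between -0.003 and 0.006 m and horizontal distance between jar_xl and pad_a below 0.012 m and z of jar_xl in the frame of pad_a between -0.003 and 0.006 m)) and angle between each of jar_s, jar_m, jar_l, jar_xl's own z axis and vertical below 0.08 rad and linear speed of each of jar_s, jar_m, jar_l, jar_xl below 0.02 m/s); the robot touches nothing.
It fails at once if a jar is tipped by more than 0.6 rad (angle between any of jar_s, jar_m, jar_l, jar_xl's own z axis and vertical above 0.6 rad).
It fails at once if the forceps pot is moved by more than 20 mm or tipped (distance of forceps_pot from where it was at the start of the episode above 0.02 m or angle between forceps_pot's own z axis and vertical above 0.4 rad).
It also fails if it takes over 112 s, if anything falls off the work surface, if the arm or the gripper's body presses on something with over 40 N, if the wrist force passes 120 N, or if a joint passes its speed limit or range.

## Working session

There is one attempt and no reset: what is moved stays moved. The work goes in short steps, Python scripts to look and compute and a tool call to move; the robot and the scene stay as the last step left them, time stands still between calls to the robot, and variables do not carry over. Pictures are saved under pics/ and viewed, at most 14 in all, crops included, and the job is handed in when it is done.

Besides the shell and the picture viewer there is one more tool, called after "Emit:" as name(argument=value, ...) on one line, values as JSON. apply_moves: Moves the arm, as the interface text tells. Its arguments: {"type":"object","properties":{"moves":{"type":"array","items":{"type":"array","items":{"type":"array","items":{"type":"number"}}}}},"required":["moves"]}

```bash
mkdir -p pics
python3 - <<'E'
from bench import telemetry, snapshot
import cv2,pickle
d={}
for n in ("scene","top"):
    s=snapshot(n); d[n]=s; cv2.imwrite(f"pics/{n}0.png",s["image"][...,::-1])
    print(n,s["fovy"],s["cx"],s["cy"],s["R"],s["t"])
pickle.dump(d,open("d0.pkl","wb"))
o=telemetry.get_obs();print(o["time"],o["tool_pos"],o["ee_rot"],o["width"])
E
```

```text
scene 48.85913380566395 319.0331188493593 243.8878684181105 [[ 0.46543709  0.88498896 -0.01276183]
 [ 0.49328001 -0.2713458  -0.82646614]
 [-0.73487628  0.37837284 -0.56284176]] [-0.29011406 -0.23825081  1.54062125]
top 42.18591888972914 314.09353975559935 252.91034146229882 [[-0.01044983 -0.99985094 -0.01374399]
 [-0.99575407  0.01166219 -0.09131173]
 [ 0.09145841  0.01273144 -0.99572751]] [0.01875887 0.58108182 1.46995984]
0.1 [ 0.16710668 -0.52389972  0.40363218] [-3.13962810e+00 -1.77262915e-04  3.08753477e-01] 0.09406219267226079
```

View pics/top0.png

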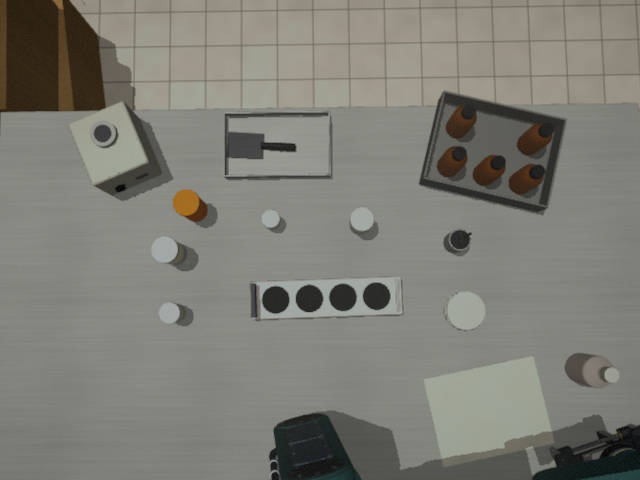

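View pics/scene0.png

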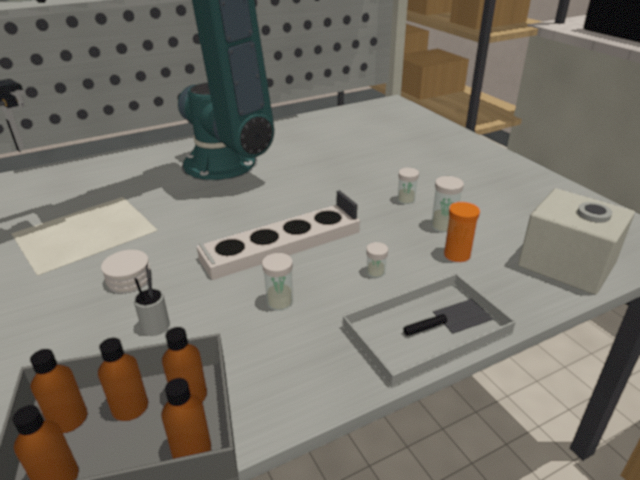

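The top view shows white lids at (165,250), (170,313), (271,219) and (362,220). The orange look-alike is at (188,205), the pot at (459,240), and the dishes at (466,311). The pads lie along row ~297 at columns 276, 309, 343 and 377, with the end plate at the left (+y) at (254,300).

```bash
cat > h.py <<'E'
import numpy as np,cv2
def f(s): return 240/np.tan(np.radians(s["fovy"]/2))
def ray(s,u,v):
    d=s["R"].T@np.array([(u-s["cx"])/f(s),(v-s["cy"])/f(s),1]); return -s["R"].T@s["t"],d/np.linalg.norm(d)
def onz(s,u,v,z):
    o,d=ray(s,u,v); return o+d*(z-o[2])/d[2]
def proj(s,X):
    c=s["R"]@np.array(X)+s["t"]; return c[0]/c[2]*f(s)+s["cx"],c[1]/c[2]*f(s)+s["cy"]
def tri(s1,p1,s2,p2):
    o1,d1=ray(s1,*p1);o2,d2=ray(s2,*p2)
    k=np.linalg.lstsq(np.c_[d1,-d2],o2-o1,rcond=None)[0]
    a,b=o1+k[0]*d1,o2+k[1]*d2; return (a+b)/2,np.linalg.norm(a-b)
def blobs(m,amin,amax):
    out=[]
    for c in cv2.findContours(m.astype(np.uint8),cv2.RETR_LIST,cv2.CHAIN_APPROX_NONE)[0]:
        a=cv2.contourArea(c)
        if amin<a<amax and len(c)>5:
            e=cv2.fitEllipse(c); out.append((e[0],e[1],a))
    return out
E
python3 - <<'E'
import pickle;from h import *
d=pickle.load(open("d0.pkl","rb"));T,S=d["top"],d["scene"]
def pr(n,L):
    print(n); [print(np.round([*c,*ax,a],1)) for c,ax,a in L]
gT=cv2.cvtColor(T["image"],7);gS=cv2.cvtColor(S["image"],7)
def sub(b,x0,x1,y0,y1): return [q for q in b if x0<q[0][0]<x1 and y0<q[0][1]<y1]
for n,g,lim in (("T",gT,(150,400,200,330)),("S",gS,(190,480,150,300))):
    pr(n+"dark",sub(blobs(g<60,60,2000),*lim))
    for th in (185,200,215): pr(n+"white%d"%th,sub(blobs(g>th,60,900),*lim))
a=cv2.resize(T["image"][190:335,140:410],None,fx=2.9,fy=2.9,interpolation=2)
b=cv2.resize(S["image"][150:320,190:490],(783,444),interpolation=2)
cv2.imwrite("pics/a.png",a[...,::-1]);cv2.imwrite("pics/b.png",b[...,::-1])
E
```

```text
Tdark
[275.3 299.4  25.3  25.4 503. ]
[308.8 298.2  25.3  25.6 505.5]
[342.5 297.   25.2  25.3 498.5]
[376.1 295.7  25.1  25.6 503. ]
[197.8 211.9  15.3  21.5 176. ]
Twhite185
Twhite200
Twhite215
Sdark
[229.4 247.1  13.8  27.3 295. ]
[263.9 236.6  13.   25.9 263. ]
[296.6 226.8  12.1  25.2 238. ]
[327.5 217.4  11.2  24.5 214. ]
[346.3 205.4  11.2  27.8 224. ]
[201.2 172.1   7.6  20.   99.5]
Swhite185
[277.  261.6  14.7  26.3 301.5]
[377.2 248.1   9.6  17.7 130.5]
[270.3 236.4  21.9 166.8 773. ]
[449.4 182.1   9.7  23.8 179. ]
[408.8 171.8   6.1  15.6  72. ]
Swhite200
Swhite215
```

View pics/a.png

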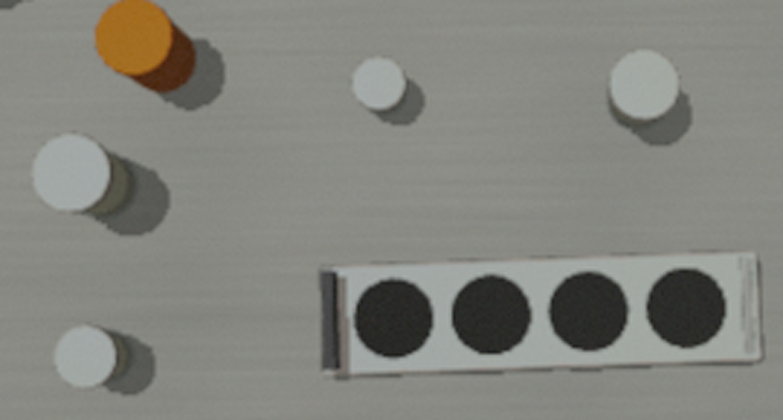

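View pics/b.png

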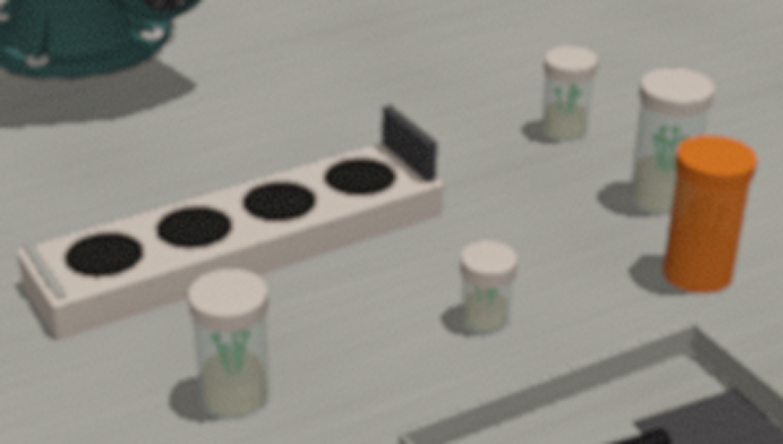

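The crops show four white-lidded jars. By lid size they are XL at crop (72,173), M at (86,355), S at (379,83) and L at (644,85). The orange one at (135,37) is the look-alike and stays where it is. The end plate is at the left pad, so the order from there is XL, L, M, S.

Run:
```python
import pickle;from h import *
d=pickle.load(open("d0.pkl","rb"));T,S=d["top"],d["scene"]
gT=cv2.cvtColor(T["image"],7)
tp=[(275.3,299.4),(308.8,298.2),(342.5,297.),(376.1,295.7)]; sp=[(327.5,217.4),(296.6,226.8),(263.9,236.6),(229.4,247.1)]
for a,b in zip(tp,sp): print("pad",*map(lambda x:np.round(x,4),tri(T,a,S,b)))
H=dict(xl=(.116,164.8,249.7,.062),m=(.08,169.7,312.4,.05),s=(.062,270.7,218.6,.044),l=(.098,362,219.3,.056))
for th in (155,165,172):
  for n,(h,u,v,D) in H.items():
    b=[q for q in blobs(gT>th,100,900) if np.hypot(q[0][0]-u,q[0][1]-v)<8]
    for c,ax,a in b:
        X=onz(T,*c,h); print(th,n,np.round(X,4),"px",np.round(c,1),"dia",np.round((np.mean(ax)+1)*np.linalg.norm(T["R"]@X+T["t"])/f(T),4),D)
P=onz(T,459,240,.07);print("pot",P);print("dish",onz(T,466,311,.045));print("orange",onz(T,187,204,.116))
```

```text
pad [0.47   0.1046 0.0319] 0.0027
pad [0.4721 0.0247 0.0319] 0.0028
pad [ 0.4741 -0.0555  0.0323] 0.0027
pad [ 0.4764 -0.1355  0.0324] 0.0029
155 xl [0.5857 0.3525 0.116 ] px [163.7 249.1] dia 0.0598 0.062
155 m [0.4422 0.3488 0.08  ] px [168.5 312.5] dia 0.0482 0.05
155 s [0.6617 0.1154 0.062 ] px [269.9 218.1] dia 0.0406 0.044
155 l [ 0.6528 -0.0986  0.098 ] px [361.6 218.6] dia 0.0524 0.056
165 xl [0.5855 0.352  0.116 ] px [163.9 249.2] dia 0.056 0.062
165 s [0.6612 0.1155 0.062 ] px [269.9 218.3] dia 0.038 0.044
165 l [ 0.6519 -0.0975  0.098 ] px [361.1 218.9] dia 0.0477 0.056
pot [ 0.60355798 -0.32655684  0.07      ]
dish [ 0.43844241 -0.343157    0.045     ]
orange [0.68863912 0.30032568 0.116     ]
```

Emit:
apply_moves(moves=[[[0.6,-0.7,0,-0.8,0],[1.3,-1.4,0,-1.6,0],[2,-2.1,0,-2.4,0],[2.6,-2.8,0,-3.2,0],[3.3,-3.5,0,-4,0],[4,-4.2,0,-4.8,0],[4.6,-4.9,0,-5.6,0],[5.3,-5.6,0,-6.4,0],[6,-6.3,0,-7.23,0],[6.6,-7,0,-7.23,0]]])

```text
time: 1.35
tool_pos: [0.3755, -0.0886, 0.4043]
ee_rot: [-3.141, -0.0, 1.572]
wrist_force: [1.5, -0.1, 0.4]
width: 0.094
finger_force: 0.0
```

Emit:
apply_moves(moves=[[[1,0.5,0,0,0],[2,1,0,0,0],[3,1.5,0,0,0],[4,2,0,0,0],[5,2.5,0,0,0],[6,3,0,0,0],[7,3.5,0,0,0],[8,4,0,0,0],[8.8,4.2,0,0,0],[8.8,4.2,0,0,0]]])

```text
time: 2.6
tool_pos: [0.5854, 0.3524, 0.402]
ee_rot: [-3.138, 0.001, 1.574]
wrist_force: [-1.4, -0.2, 0.2]
width: 0.0941
finger_force: 0.0
```

Run:
```python
from bench import telemetry, snapshot
from h import *
s=snapshot("wrist");cv2.imwrite("pics/w1.png",s["image"][...,::-1])
o=telemetry.get_obs();print(o["tool_pos"],o["ee_rot"])
print(s["fovy"],-s["R"].T@s["t"],s["R"][2],proj(s,[.5857,.3525,.116]))
```

```text
[0.58525763 0.35085052 0.4027582 ] [-3.13904841e+00  1.78778703e-03  1.57249550e+00]
69.88513589795244 [0.58435964 0.43254578 0.3815119 ] [-0.00254754 -0.2743981  -0.96161281] (np.float64(321.6051280572064), np.float64(244.30294186447668))
```

View pics/w1.png

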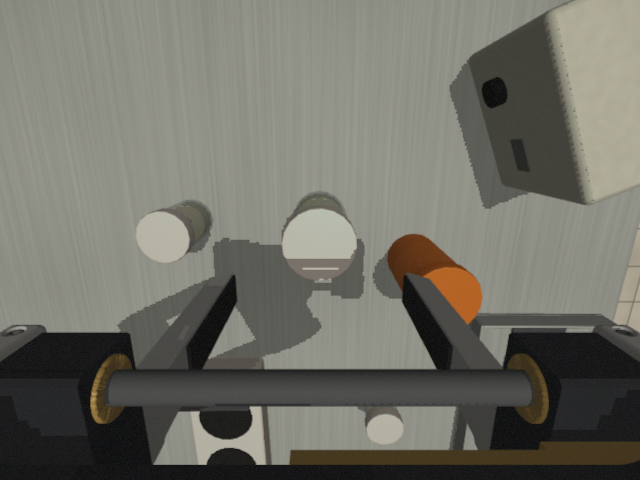

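The lid centre appears at about (320,244) in the wrist view, and the calibration predicts (321.6,244.3), so they agree. The orange one at (452,295) is clear of the fingers. I'll descend and grip.

Emit:
apply_moves(moves=[[[0.03,0,0.5,0,0],[0.03,0,1,0,0],[0.03,0,1.5,0,0],[0.03,0,2,0,0],[0.03,0,2.3,0,0],[0.03,0,2.3,0,0],[0.03,0,2.3,0,0.5],[0.03,0,2.3,0,1],[0.03,0,2.3,0,1],[0.03,0,2.3,0,1]]])

```text
time: 3.9
tool_pos: [0.5852, 0.3514, 0.2903]
ee_rot: [3.141, -0.0, 1.571]
wrist_force: [-1.1, 0.0, 2.6]
width: 0.0618
finger_force: 30.0
```

Emit:
apply_moves(moves=[[[0,0,0,0,1],[0,0,0,0,1],[0,0,-0.2,0,1],[0,0,-0.5,0,1],[0,0,-1,0,1],[0,0,-1.5,0,1],[0,0,-2,0,1],[0,0,-2.5,0,1],[0,0,-3,0,1],[0,0,-3.2,0,1]]])

```text
time: 5.15
tool_pos: [0.5851, 0.3511, 0.4525]
ee_rot: [3.138, -0.002, 1.571]
wrist_force: [0.8, -0.1, -1.6]
width: 0.0616
finger_force: 30.0
```

Emit:
apply_moves(moves=[[[-0.7,-0.3,0,0,1],[-1.5,-0.7,0,0,1],[-2.3,-1.1,0,0,1],[-3.1,-1.5,0,0,1],[-3.9,-1.9,0,0,1],[-4.6,-2.2,0,0,1],[-4.95,-2.3,0,0,1],[-4.95,-2.3,0.6,0,1],[-4.95,-2.3,1.2,0,1],[-4.95,-2.3,1.6,0,1]]])

```text
time: 6.4
tool_pos: [0.4702, 0.1039, 0.3677]
ee_rot: [-3.139, -0.0, 1.571]
wrist_force: [-0.0, 0.1, -2.6]
width: 0.062
finger_force: 30.0
```

Emit:
apply_moves(moves=[[[0,0,0.3,0,1],[0,0,0.6,0,1],[0,0,0.7,0,1],[0,0,0.8,0,1],[0,0,0.84,0,1],[0,0,0.88,0,1],[0,0,0.88,0,1],[0,0,0.88,0,1]]])

```text
time: 7.4
tool_pos: [0.4703, 0.1038, 0.3264]
ee_rot: [3.14, -0.0, 1.571]
wrist_force: [-0.9, 0.5, 1.5]
width: 0.0617
finger_force: 30.0
```

Run:
```python
from bench import telemetry, snapshot
from h import *
s=snapshot("scene");cv2.imwrite("pics/s1.png",cv2.resize(s["image"][140:300,220:420],(750,600),interpolation=2)[...,::-1])
o=telemetry.get_obs();print(o["tool_pos"],o["ee_rot"],o["wrist_force"])
```

```text
[0.47032081 0.10380414 0.32642308] [ 3.14022988e+00 -2.54141338e-04  1.57071774e+00] [-0.57890307  0.0595487   1.63678158]
```

View pics/s1.png

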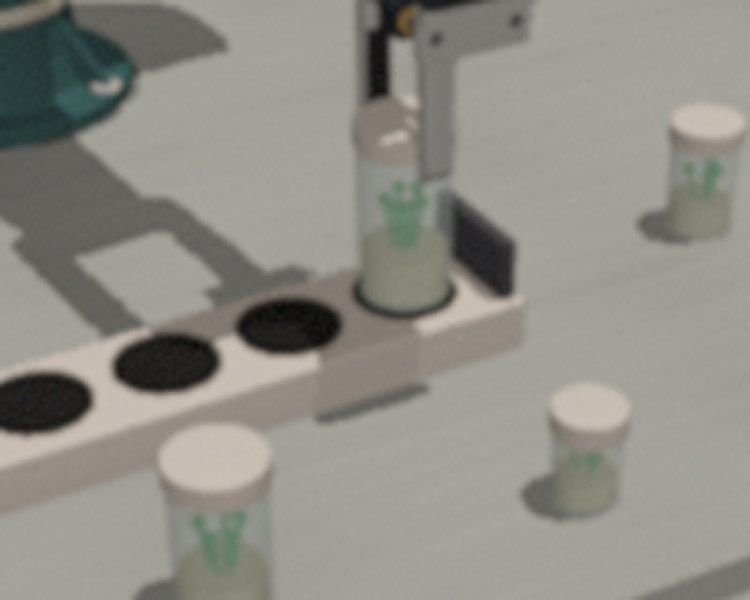

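The XL jar stands centred on the pad by the end plate. I'll release it and go on to the L jar.

Emit:
apply_moves(moves=[[[0,0,0,0,0.5],[0,0,0,0,0],[0,0,0,0,0],[0,0,0,0,0],[0,0,-0.4,0,0],[0,0,-1,0,0],[0,0,-1.6,0,0],[-0.4,0.4,-1.6,0,0],[-1,0.9,-1.6,0,0],[-1.6,1.5,-1.6,0,0]]])

```text
time: 8.7
tool_pos: [0.5457, 0.023, 0.4059]
ee_rot: [3.141, 0.0, 1.571]
wrist_force: [0.8, 0.3, 0.0]
width: 0.0938
finger_force: 0.0
```

Emit:
apply_moves(moves=[[[-0.7,0.6,0,0,0],[-1.4,1.2,0,0,0],[-2,1.8,0,0,0],[-2.44,2.14,0,0,0],[-2.44,2.14,0,0,0],[-2.44,2.14,0,0,0]]])

```text
time: 9.45
tool_pos: [0.6519, -0.0977, 0.4055]
ee_rot: [-3.141, -0.001, 1.571]
wrist_force: [-1.1, 0.3, 1.2]
width: 0.0941
finger_force: 0.0
```

```bash
cat > w.py <<'E'
import sys
from bench import telemetry, snapshot
from h import *
# measure the white lid nearest the expected place (x y z) with the wrist and top cameras
x,y,z=map(float,sys.argv[1:4])
o=telemetry.get_obs();print("tcp",np.round(o["tool_pos"],4),"yaw",round(o["ee_rot"][2],3))
for n in ("wrist","top"):
    s=snapshot(n);p=proj(s,[x,y,z]);g=cv2.cvtColor(s["image"],7)
    for th in (140,155,170):
        for c,ax,a in blobs(g>th,150,12000):
            if np.hypot(c[0]-p[0],c[1]-p[1])<25: print(n,th,np.round(onz(s,*c,z),4),np.round(np.array(ax)*np.linalg.norm(s["R"]@[x,y,z]+s["t"])/f(s),4))
E
python3 w.py .653 -.0985 .098
```

```text
tcp [ 0.6519 -0.0977  0.4055] yaw 1.571
wrist 140 [ 0.6491 -0.1085  0.098 ] [0.0571 0.0907]
wrist 155 [ 0.6506 -0.0943  0.098 ] [0.041  0.0561]
wrist 170 [ 0.6506 -0.0943  0.098 ] [0.0405 0.0553]
top 140 [ 0.6119 -0.0843  0.098 ] [0.0828 0.1708]
top 140 [ 0.7046 -0.0835  0.098 ] [0.1731 0.2198]
```

Emit:
apply_moves(moves=[[[-0.04,0,0.7,0,0],[-0.04,0,1.4,0,0],[-0.04,0,2,0,0],[-0.04,0,2.4,0,0],[-0.04,0,2.7,0,0],[-0.04,0,2.7,0,0],[-0.04,0,2.7,0,0.5],[-0.04,0,2.7,0,1],[-0.04,0,2.7,0,1],[-0.04,0,2.7,0,1]]])

```text
time: 10.8
tool_pos: [0.6522, -0.1004, 0.271]
ee_rot: [3.141, 0.0, 1.571]
wrist_force: [-0.8, 0.2, -0.3]
width: 0.0575
finger_force: 0.3
```

Emit:
apply_moves(moves=[[[0,0,0,0,1],[0,0,0,0,1],[0,0,0,0,1]]])

```text
time: 11.18
tool_pos: [0.6522, -0.1003, 0.271]
ee_rot: [3.141, 0.0, 1.571]
wrist_force: [-1.1, -0.5, 1.7]
width: 0.0555
finger_force: 30.0
```

Emit:
apply_moves(moves=[[[0,0,-0.2,0,1],[0,0,-0.5,0,1],[0,0,-1,0,1],[0,0,-1.5,0,1],[0,0,-2,0,1],[0,0,-2,0,1]]])

```text
time: 11.92
tool_pos: [0.6525, -0.1003, 0.3747]
ee_rot: [3.135, 0.002, 1.571]
wrist_force: [0.2, 0.0, -1.5]
width: 0.0551
finger_force: 30.0
```

Run:
```python
from bench import telemetry, snapshot
from h import *
s=snapshot("wrist");cv2.imwrite("pics/w2.png",s["image"][...,::-1])
o=telemetry.get_obs();t=o["tool_pos"];print(t)
print(proj(s,t+[0,0,-.172]),proj(s,t+[0,.028,-.172]),proj(s,t+[.028,0,-.172]))
```

```text
[ 0.65228166 -0.10027622  0.3723235 ]
(np.float64(317.70619816887114), np.float64(309.28474934121954)) (np.float64(317.60733510195416), np.float64(255.6051048845169)) (np.float64(374.252300799721), np.float64(309.0787002396602))
```

View pics/w2.png

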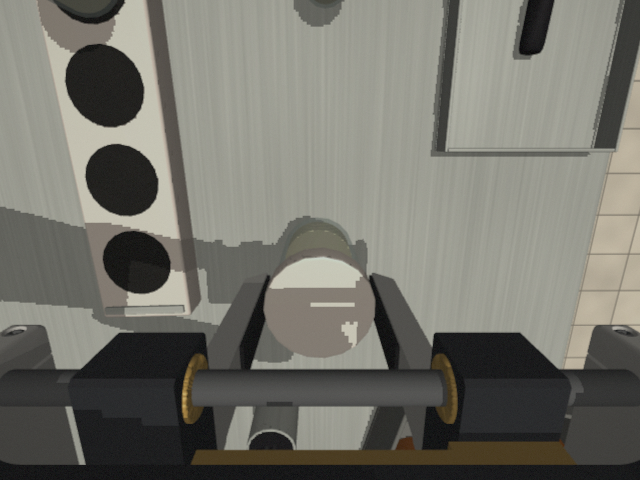

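The lid's top edge is at row 255 and its centre at column 320. That matches the tool axis, so L is held centred. Pads b, c and d are at (105,85), (122,180) and (137,262).

Emit:
apply_moves(moves=[[[0.5,-0.7,0,0,1],[1,-1.4,0,0,1],[1.5,-2.1,0,0,1],[2,-2.8,0,0,1],[2.4,-3.4,0,0,1],[2.5,-3.6,0,0,1],[2.5,-3.6,0.4,0,1],[2.5,-3.6,0.8,0,1],[2.5,-3.6,1.1,0,1],[2.5,-3.6,1.2,0,1]]])

```text
time: 13.22
tool_pos: [0.4721, 0.0245, 0.309]
ee_rot: [-3.139, 0.0, 1.57]
wrist_force: [-1.0, -0.3, -2.2]
width: 0.0553
finger_force: 30.0
```

Emit:
apply_moves(moves=[[[0,0,0.04,0,1],[0,0,0.08,0,1],[0,0,0.12,0,1],[0,0,0.12,0,1]]])

```text
time: 13.72
tool_pos: [0.4724, 0.0247, 0.307]
ee_rot: [3.139, 0.0, 1.571]
wrist_force: [-3.6, 0.3, 5.5]
width: 0.0554
finger_force: 30.0
```

Emit:
apply_moves(moves=[[[0,0,0,0,0.5],[0,0,0,0,0],[0,0,0,0,0],[0,0,0,0,0],[0,0,-0.6,0,0],[0,0,-1.3,0,0],[0,0,-2,0,0],[0.3,0,-2,0,0],[0.9,-0.1,-2,0,0],[1.6,-0.2,-2,0,0]]])

```text
time: 14.98
tool_pos: [0.4619, 0.1058, 0.4028]
ee_rot: [-3.139, 0.0, 1.57]
wrist_force: [1.4, -0.9, -0.4]
width: 0.0943
finger_force: 0.0
```

Emit:
apply_moves(moves=[[[0.8,-0.1,0,0,0],[1.6,-0.2,0,0,0],[2.4,-0.3,0,0,0],[3.2,-0.4,0,0,0],[4,-0.4,0,0,0],[4.6,-0.4,0,0,0],[4.88,-0.4,0,0,0],[4.88,-0.4,0,0,0],[4.88,-0.4,0,0,0]]])

```text
time: 16.1
tool_pos: [0.4423, 0.348, 0.4043]
ee_rot: [-3.141, 0.001, 1.57]
wrist_force: [0.5, -0.8, 0.1]
width: 0.094
finger_force: 0.0
```

```bash
python3 w.py .4422 .3488 .080
```

```text
tcp [0.4423 0.348  0.4043] yaw 1.57
wrist 140 [0.44   0.3498 0.08  ] [0.0421 0.0485]
wrist 155 [0.44 0.35 0.08] [0.0412 0.0477]
wrist 170 [0.4402 0.3511 0.08  ] [0.0379 0.0466]
top 155 [0.4423 0.35   0.08  ] [0.0434 0.0481]
top 170 [0.4419 0.3494 0.08  ] [0.0402 0.044 ]
```

Emit:
apply_moves(moves=[[[0,-0.02,0.7,0,0],[0,-0.02,1.4,0,0],[0,-0.02,2.1,0,0],[0,-0.02,2.6,0,0],[0,-0.02,3,0,0],[0,-0.02,3.04,0,0],[0,-0.02,3.04,0,0.5],[0,-0.02,3.04,0,1],[0,-0.02,3.04,0,1],[0,-0.02,3.04,0,1]]])

```text
time: 17.45
tool_pos: [0.4413, 0.3488, 0.2532]
ee_rot: [3.141, -0.0, 1.571]
wrist_force: [0.3, -0.6, 0.3]
width: 0.0575
finger_force: 0.0
```

Emit:
apply_moves(moves=[[[0,0,0,0,1],[0,0,0,0,1],[0,0,0,0,1],[0,0,0,0,1]]])

```text
time: 17.95
tool_pos: [0.4412, 0.3488, 0.2528]
ee_rot: [3.141, -0.0, 1.571]
wrist_force: [-0.3, 0.5, 1.1]
width: 0.0492
finger_force: 30.0
```

Emit:
apply_moves(moves=[[[0,0,-0.2,0,1],[0,0,-0.6,0,1],[0,0,-1.2,0,1],[0,0,-1.8,0,1],[0,0,-2.4,0,1],[0,0,-3,0,1],[0,0,-3.6,0,1],[0,0,-3.8,0,1],[0,0,-3.8,0,1]]])

```text
time: 19.08
tool_pos: [0.4412, 0.3487, 0.4429]
ee_rot: [3.141, -0.0, 1.571]
wrist_force: [-0.3, -0.3, -1.3]
width: 0.0492
finger_force: 30.0
```

Run:
```python
from bench import telemetry, snapshot
from h import *
s=snapshot("wrist");cv2.imwrite("pics/w3.png",s["image"][:,:][...,::-1])
o=telemetry.get_obs();t=o["tool_pos"];print(t)
print(proj(s,t+[0,0,-.172]),proj(s,t+[0,.025,-.172]),proj(s,t+[.025,0,-.172]))
```

```text
[0.44119491 0.34870242 0.44167846]
(np.float64(320.25169951789087), np.float64(311.1077020187194)) (np.float64(320.26576555130976), np.float64(263.18233224103795)) (np.float64(371.0736663729839), np.float64(311.06514176142446))
```

View pics/w3.png

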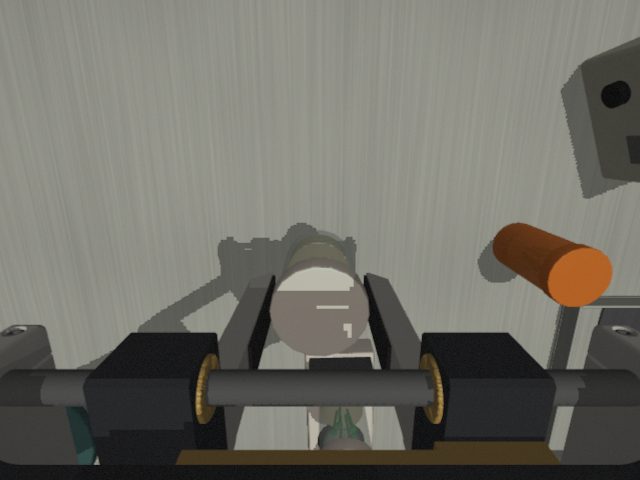

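M is held with its lid edge at row ~265 against a predicted 263, so it is centred to within about 1 mm. I'll carry it over to pad c.

Emit:
apply_moves(moves=[[[-0.7,0.1,0,0,1],[-1.6,0.2,0,0,1],[-2.6,0.3,0,0,1],[-3.6,0.4,0,0,1],[-4.6,0.5,0,0,1],[-5.6,0.6,0,0,1],[-6.6,0.66,0,0,1],[-7.5,0.66,0,0,1],[-8.06,0.66,0,0,1],[-8.06,0.66,0,0,1]]])

```text
time: 20.38
tool_pos: [0.474, -0.0558, 0.4406]
ee_rot: [-3.138, -0.001, 1.567]
wrist_force: [0.2, 0.4, -0.8]
width: 0.0496
finger_force: 30.0
```

Emit:
apply_moves(moves=[[[0,0,0.6,0,1],[0,0,1.3,0,1],[0,0,2,0,1],[0,0,2.5,0,1],[0,0,2.8,0,1],[0,0,2.9,0,1],[0,0,2.98,0,1],[0,0,3.02,0,1],[0,0,3.06,0,1],[0,0,3.06,0,1]]])

```text
time: 21.62
tool_pos: [0.4742, -0.0544, 0.2899]
ee_rot: [3.141, 0.0, 1.57]
wrist_force: [0.6, 0.5, -0.6]
width: 0.0493
finger_force: 30.0
```

Emit:
apply_moves(moves=[[[0,0,0.02,0,1],[0,0,0.04,0,1],[0,0,0.04,0,1]]])

```text
time: 22.0
tool_pos: [0.4742, -0.0544, 0.2889]
ee_rot: [3.141, 0.001, 1.571]
wrist_force: [-2.7, 0.0, 5.4]
width: 0.0496
finger_force: 30.0
```

Emit:
apply_moves(moves=[[[0,0,0,0,0.5],[0,0,0,0,0],[0,0,0,0,0],[0,0,0,0,0],[0,0,-0.6,0,0],[0,0,-1.3,0,0],[0,0,-2,0,0],[0,0,-2.3,0,0],[0.5,0.6,-2.3,0,0],[1.1,1.2,-2.3,0,0]]])

```text
time: 23.25
tool_pos: [0.5347, 0.0009, 0.4021]
ee_rot: [-3.141, 0.0, 1.569]
wrist_force: [0.0, -0.6, 0.8]
width: 0.0941
finger_force: 0.0
```

Emit:
apply_moves(moves=[[[0.7,0.8,0,0,0],[1.4,1.6,0,0,0],[2.1,2.4,0,0,0],[2.3,2.55,0,0,0],[2.3,2.55,0,0,0],[2.3,2.55,0,0,0]]])

```text
time: 24.0
tool_pos: [0.661, 0.1148, 0.4029]
ee_rot: [-3.141, 0.001, 1.57]
wrist_force: [-0.3, 0.4, -0.9]
width: 0.0941
finger_force: 0.0
```

```bash
python3 w.py .6617 .1154 .062
```

```text
tcp [0.661  0.1148 0.4029] yaw 1.57
wrist 140 [0.6584 0.1161 0.062 ] [0.0432 0.0512]
wrist 155 [0.6597 0.1148 0.062 ] [0.0401 0.0416]
wrist 170 [0.6596 0.115  0.062 ] [0.0395 0.0406]
```

Emit:
apply_moves(moves=[[[0,-0.02,0.7,0,0],[0,-0.02,1.4,0,0],[0,-0.02,2.1,0,0],[0,-0.02,2.8,0,0],[0,-0.02,3.2,0,0],[0,-0.02,3.36,0,0],[0,-0.02,3.36,0,0],[0,-0.02,3.36,0,0.5],[0,-0.02,3.36,0,1],[0,-0.02,3.36,0,1]]])

```text
time: 25.35
tool_pos: [0.6609, 0.1157, 0.2355]
ee_rot: [3.14, -0.0, 1.571]
wrist_force: [0.1, 0.1, 0.9]
width: 0.0673
finger_force: 0.0
```

Emit:
apply_moves(moves=[[[0,0,0,0,1],[0,0,0,0,1],[0,0,0,0,1],[0,0,0,0,1],[0,0,0,0,1]]])

```text
time: 25.98
tool_pos: [0.6607, 0.1157, 0.2346]
ee_rot: [-3.141, 0.0, 1.571]
wrist_force: [0.6, 0.3, -0.6]
width: 0.0439
finger_force: 30.0
```

Emit:
apply_moves(moves=[[[0,0,-0.2,0,1],[0,0,-0.6,0,1],[0,0,-1.2,0,1],[0,0,-1.8,0,1],[0,0,-2.4,0,1],[0,0,-3,0,1],[0,0,-3.6,0,1],[0,0,-3.6,0,1]]])

```text
time: 26.98
tool_pos: [0.6606, 0.1157, 0.4203]
ee_rot: [3.132, -0.001, 1.571]
wrist_force: [0.3, 0.2, -1.3]
width: 0.0431
finger_force: 30.0
```

Run:
```python
from bench import telemetry, snapshot
from h import *
s=snapshot("wrist");cv2.imwrite("pics/w4.png",s["image"][...,::-1])
o=telemetry.get_obs();t=o["tool_pos"];print(t)
print(proj(s,t+[0,0,-.172]),proj(s,t+[0,.022,-.172]))
s=snapshot("top")
g=cv2.cvtColor(s["image"],7)
for th in (45,60): print([np.round(onz(s,*b[0],.036),4) for b in blobs(g<th,300,700) if np.hypot(b[0][0]-376,b[0][1]-296)<20])
```

```text
[0.66054608 0.11571676 0.41730105]
(np.float64(317.2238895563304), np.float64(309.62110233124565)) (np.float64(317.128833643352), np.float64(268.01750421299977))
[]
[array([ 0.4767, -0.1338,  0.036 ])]
```

View pics/w4.png

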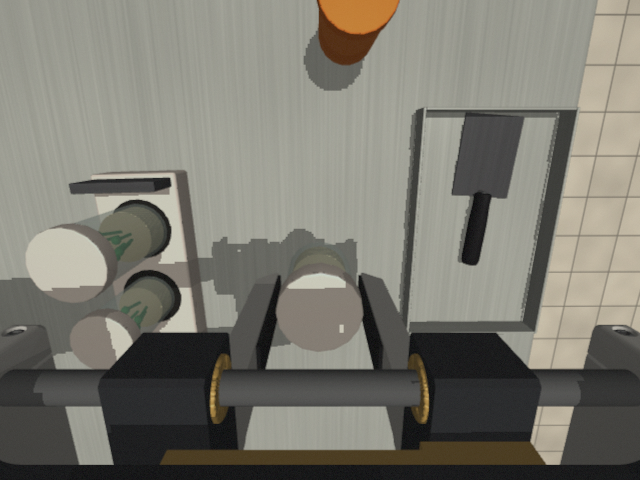

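S is held centred: the lid edge is at row 269 against a predicted 268. XL and L sit well inside their pads, at (130,230) and (150,295).

Emit:
apply_moves(moves=[[[-0.6,-0.4,0,0,1],[-1.3,-0.9,0,0,1],[-2.1,-1.5,0,0,1],[-2.9,-2.1,0,0,1],[-3.7,-2.7,0,0,1],[-4.5,-3.3,0,0,1],[-5,-3.68,0,0,1],[-5,-3.68,0,0,1]]])

```text
time: 28.08
tool_pos: [0.4754, -0.1355, 0.413]
ee_rot: [-3.139, -0.001, 1.567]
wrist_force: [0.7, 1.2, -0.7]
width: 0.0433
finger_force: 30.0
```

Emit:
apply_moves(moves=[[[0,0,0.6,0,1],[0,0,1.3,0,1],[0,0,2,0,1],[0,0,2.5,0,1],[0,0,2.7,0,1],[0,0,2.8,0,1],[0,0,2.86,0,1],[0,0,2.9,0,1],[0,0,2.93,0,1],[0,0,2.93,0,1]]])

```text
time: 29.32
tool_pos: [0.4769, -0.1344, 0.2706]
ee_rot: [3.139, 0.001, 1.571]
wrist_force: [-2.0, 1.5, 6.1]
width: 0.0436
finger_force: 30.0
```

Contact with the pad. I'll release, back off and check.

Emit:
apply_moves(moves=[[[0,0,0,0,0.5],[0,0,0,0,0],[0,0,0,0,0],[0,0,0,0,0],[0,0,-0.6,0,0],[0,0,-1.3,0,0],[0,0,-2,0,0],[0,0,-2.6,0,0],[-0.5,-0.6,-3,0,0],[-1,-1.2,-3.2,0,0]]])

```text
time: 30.58
tool_pos: [0.4162, -0.1846, 0.4296]
ee_rot: [3.14, 0.001, 1.572]
wrist_force: [0.1, -0.6, 0.2]
width: 0.0941
finger_force: 0.0
```

Emit:
apply_moves(moves=[[[-0.8,-0.5,0,0,0],[-1.6,-1,0,0,0],[-2.4,-1.5,0,0,0],[-3.2,-2,0,0,0],[-4,-2.5,0,0,0],[-4,-2.5,0,0,0],[-4,-2.5,0,0,0]]])

```text
time: 31.45
tool_pos: [0.2918, -0.384, 0.428]
ee_rot: [3.141, -0.001, 1.57]
wrist_force: [0.5, -0.7, 0.4]
width: 0.0942
finger_force: 0.0
```

Run:
```python
from bench import telemetry, snapshot
from h import *
T=snapshot("top");S=snapshot("scene")
a=cv2.resize(T["image"][230:340,230:430],(600,330),interpolation=2);b=cv2.resize(S["image"][130:280,180:400],(396,270),interpolation=2)
o=np.zeros((600,600,3),np.uint8);o[:330]=a;o[330:,:396]=b
cv2.imwrite("pics/end.png",o[...,::-1]);t=telemetry.get_obs();print(t["time"],t["tool_pos"],t["wrist_force"])
P=[(.470,.1046,.116),(.4721,.0247,.098),(.4741,-.0555,.08),(.4764,-.1355,.062)]
g=cv2.cvtColor(T["image"],7)
for p in P:
    q=np.array([p[0],p[1],.036+p[2]]);u=proj(T,q);r={.116:.031,.098:.028,.08:.025,.062:.022}[p[2]]
    m=np.zeros_like(g);cv2.circle(m,tuple(int(round(k)) for k in u),int(r*f(T)/1.33)+3,1,-1)
    for c,ax,ar in blobs((g>150)&(m>0),120,900): print(p,np.round(onz(T,*c,q[2])-q,4),np.round(ax,1))
```

```text
31.55 [ 0.29227621 -0.38337217  0.42827625] [ 0.50703474 -0.57199617 -0.83271012]
(0.47, 0.1046, 0.116) [ 0.0013  0.0018 -0.    ] [25.4 32.9]
(0.4721, 0.0247, 0.098) [0.0052 0.0019 0.    ] [25.  26.2]
(0.4741, -0.0555, 0.08) [ 0.0008  0.0011 -0.    ] [19.5 19.9]
(0.4764, -0.1355, 0.062) [0.0019 0.0008 0.    ] [16.7 16.8]
```

View pics/end.png

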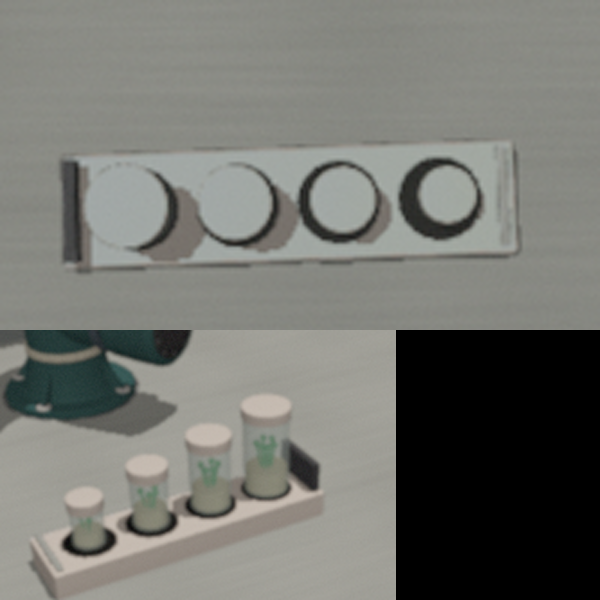

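All four jars stand upright, centred to within about 2 mm (L reads 5 mm, but that blob is contaminated by the strip), in the order XL, L, M, S from the end plate. The gripper is clear.

```bash
python3 -c "
from bench import ticket
print(ticket.close_job())"
```

```text
the job is handed in; nothing more can be done
None
```

The four jars stand upright on the pads in size order, XL next to the end plate down to S at the other end; the gripper is open and clear, and I handed the job in, but no verdict came back.

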